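# Slide the last parts bin home in its rack lane

## Task

On the bench rack, one red bin of wheel nuts is still standing askew on the open plate in front of its empty lane. With the fingers, push it squarely down the lane between the two guide rails until it is fully home against the end stop, without the bin or the robot touching either rail of that lane; nudge it straight first if need be. Only push it along the plate, never tip, lift or carry it, and leave the other bins, the spray can and the socket where they stand.

Things in the scene. Friction and masses are not known exactly. Their poses are not given: they have to be found in the camera images.
- bin: the bin to push: open red plastic parts bin of nuts, 100 mm long (x), 80 wide (y), 0.3 to 0.65 kg. Flat front wall, towards the robot at x = -50 mm, 45 mm high; side walls 45 mm high, rising to 65 at the back. Origin: centre of its underside; x from front to back wall, z up. Starts on open plate before the rails, up to 28 mm off the lane's centre line, 0.15 rad askew. Slides with friction
- lane: the empty lane before which the bin stands, one of three like lanes side by side, 130 mm apart. Grey painted plate 126 mm wide, top 6 mm above this origin, 16 above the bench. Origin on the centre line where the rails begin; x points down the lane, away from the robot, z up. Plate from x = -170 to 130 mm; end stop face at x = 125 mm, 46 mm high; the bin is home with its origin at x = 75 mm, y = 0
- rails: the two steel guide rails of the empty lane, one body, same origin and axes as the lane: each 5 mm thick, from x = 0 to 125 mm, tops 21 mm above the origin (15 above the plate). Inner faces at y = -52 and +52 mm: 104 mm apart, 12 mm free each side of the bin
- bin_b: parts bin of the same make (100 x 80 x 65 mm, red plastic, full of wheel nuts), already home in a neighbouring lane; to be left alone. Origin at the centre of its underside, x from its front to its back wall
- bin_c: parts bin of the same make (100 x 80 x 65 mm, red plastic, full of wheel nuts), already home in a neighbouring lane; to be left alone. Origin at the centre of its underside, x from its front to its back wall
- can: spray can, 64 mm in diameter, 190 mm high, standing on the bench to the left (+y) of the rack; to be left alone. Origin at the centre of its underside
- socket: dark steel impact socket, 34 mm in diameter, 55 mm high, standing on the bench to the right (-y) of the rack; to be left alone. Origin at the centre of its underside

How it is judged:
By the outcome, as a careful person would: the job done as asked, in the order asked, and still so for the second after the job is handed in, with the robot touching nothing.
It also fails if it takes over 58 s, if anything falls off the work surface, if the arm or the gripper's body presses on something with over 40 N, if the wrist force passes 120 N, or if a joint passes its speed limit or range.

## Robot

A 6-joint arm with a two-finger parallel gripper is mounted at the origin on the work surface. World frame = base frame: x ahead of the robot, y to its left, z up, the work surface at z = 0. Lengths are in mm, angles in degrees, forces in N, time in s.
With the tool pointing down it reaches from about 400 to 825 mm from the base axis. Payload 7 kg.
Tool frame: the origin (TCP) lies at the very end of the fingers, on their centre line; the grasp point (between the pads) lies r.grip_point_offset behind it (r.grip_point_offset is the distance from the TCP to the grasp point, in mm); z points along the fingers, y is the line along which they close (so a half turn about z gives the same grasp; the last joint's range is limited). The gripper opens to 85 mm and grips with 20 to 120 N. Pads are 22 mm wide; open, the fingers measure 114 mm over their backs; the gripper's body (76 mm by 85 mm) begins 54 mm behind the grasp point. The pads swing forward as they close: fully open they stand 13 mm farther back than shut.
Start: joints at [86.923, 20.546, 0.682, 0, -70.136, -16.507], TCP at [226.257, 635.927, 231.302] pointing down, gripper open.
Joint ranges: [-176.03, 176.03], [-82.01, 121.73], [-58.28, 71.71], [-173.87, 95.51], [-174.79, -0.11], [-173.66, 173.66]. Speed limits (degrees/s): [136.94, 136.94, 172.46, 180, 180, 180].

## Interface

Orientations are given as a 3x3 rotation matrix whose columns are the frame's x, y, z axes.
In Python, from plant import status, viewer, job, r gives the robot as it stands. The module is installed in compiled form; this text tells all that it offers.
- The arm moves only by the shell command python3 -m inch 'ROWS' [FORCE]. ROWS is JSON, a list that holds one entry, the list of rows, each a list of 5 numbers: the finger opening in mm, from 0 to 85.4, then the shift along the world's x, y, z in mm, then the turn about the world's z in degrees. In form: [[[hand, tx, ty, tz, spin], ...]]. A call has 1 to 12 rows; each row shifts and turns the commanded pose from where the row before left it; what a row does not reach is not made up. A row lasts 1/12 s, in which the tool goes at most 41.7 mm and 7.16 degrees, less where a joint would pass 70% of its speed; a pose out of reach is approached as far as the arm can. A call is refused whole if a number of a shift passes 41.7 or a number of a turn 7.16, either way. A call with a gripper value outside its range is refused whole. The fingers move at their own pace and stop on an object; FORCE is the grip in N (left out, the last holds). Time passes only in rows, so rows that do not move let the fingers close. It gives the time, the measured TCP pose, the force, the opening and the grip force at its end, in the units of the state.
- status.read_state(): the state, without advancing time (a new reading comes with each control period).
- viewer.camera(name): name is "scene" or "top"; returns a dict with "pixels" (420x560x3 uint8, red, green, blue), "fx", "fy", "cx", "cy" (pixels), "D" ([k1, k2, p1, p2, k3] as OpenCV has them; the pictures are not rectified), "world_from_camera" (4x4, takes a point from camera to world coordinates). Camera axes: x right, y down, z forward; pixel columns grow to the right and rows downward; lengths in mm; the calibration is good to about 2 mm. A picture is of the moment at which its call begins. There is no depth.
- job.hand_in(): hands the job in; it is judged then, once.
The state is a dict: "time": time; "joint_positions": joint angles; "dq": joint speeds; "joint_efforts": joint torques, N m; "position": TCP position; "eef_rot": TCP orientation; "contact_force": force on the tool from outside, world axes, zero at the start; "moment": the same for the moment, N m; "gripper_width": finger opening in mm; "finger_force": force on a finger pad.
Only numpy, scipy, OpenCV 4.12 (cv2) and the standard library are available. Lean on these libraries where they do the work, as an engineer would, in place of code of your own. Each camera call takes 0.05 s, during which the arm holds its last target. There are 200 camera calls.

## Working session

There is one attempt and no reset: what is moved stays moved. The work goes in short steps, Python scripts to look and compute and a shell command to move; the robot and the scene stay as the last step left them, time stands still between calls to the robot, and variables do not carry over. Pictures are saved under pics/ and viewed, at most 10 in all, crops included, and the job is handed in when it is done.

```bash
mkdir -p pics
python3 - <<'E'
from plant import status, viewer, r
import cv2,numpy as np
for n in ("scene","top"):
    c=viewer.camera(n); cv2.imwrite(f"pics/{n}0.png",c["pixels"][:,:,::-1])
    print(n,c["fx"],c["cx"],c["cy"],c["D"],np.round(c["world_from_camera"],3).tolist())
s=status.read_state(); print(s["position"],np.round(s["eef_rot"],3).tolist(),s["gripper_width"],r.grip_point_offset,s["time"])
E
```

```text
scene 414.29146647109087 288.1302433033567 215.40152744159536 [-0.00168335  0.          0.          0.          0.        ] [[0.58, 0.435, -0.689, 1308.5], [0.815, -0.306, 0.492, -496.817], [0.004, -0.847, -0.532, 601.405], [0.0, 0.0, 0.0, 1.0]]
top 475.6011195853212 273.65496080128685 209.76372816715738 [-0.05678294  0.          0.          0.          0.        ] [[0.019, -0.986, 0.165, 380.932], [-1.0, -0.02, -0.001, 6.489], [0.005, -0.165, -0.986, 1313.964], [0.0, 0.0, 0.0, 1.0]]
[226.1528538  635.5539726  230.45266332] [[0.942, -0.335, -0.0], [-0.335, -0.942, -0.001], [0.0, 0.001, -1.0]] 85.01170860802947 18.700000000000003 0.1
```

View pics/top0.png

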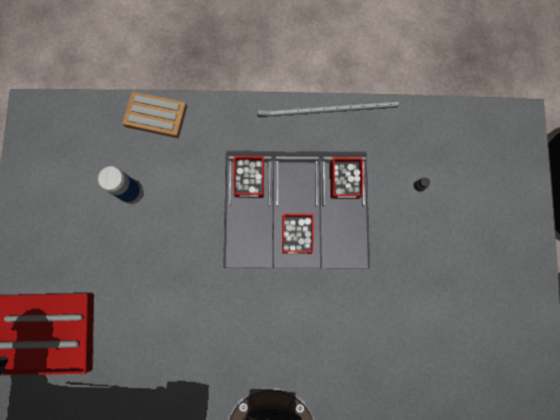

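View pics/scene0.png

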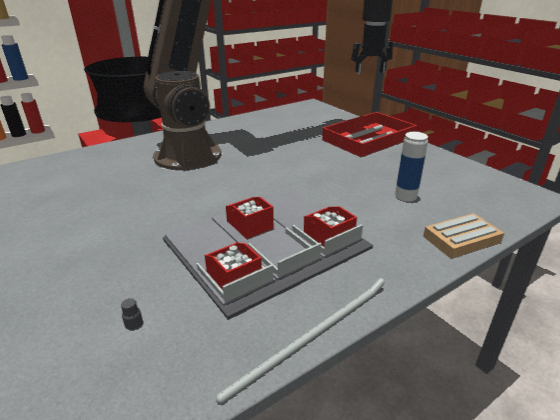

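The top view shows the red bin at (298,233) in front of the empty middle lane (rails about x=277 and 317, y=158–205). The neighbouring bins are at (249,176) and (347,177). The scene view agrees and shows the arm clear to the left of the can.

```bash
cat > h.py <<'E'
import cv2,numpy as np
from plant import status, viewer
def ray(c,px,z):
    K=np.array([[c["fx"],0,c["cx"]],[0,c["fy"],c["cy"]],[0,0,1]])
    u=cv2.undistortPoints(np.float64(px).reshape(-1,1,2),K,np.array(c["D"],float)).reshape(-1,2)
    W=np.array(c["world_from_camera"]); d=np.c_[u,np.ones(len(u))]@W[:3,:3].T; o=W[:3,3]
    return (o+d*((np.atleast_1d(z)-o[2])/d[:,2])[:,None])[:,:2]
def red(c):
    p=c["pixels"].astype(int); return ((p[...,0]>70)&(p[...,0]>2*p[...,1])&(p[...,0]>2*p[...,2])).astype(np.uint8)
def bins(c):
    m=red(c); m[:, :210]=0; m[:,400:]=0; m[:130]=0; m[290:]=0
    cs=[k for k in cv2.findContours(m,cv2.RETR_EXTERNAL,cv2.CHAIN_APPROX_NONE)[0] if cv2.contourArea(k)>400]
    return sorted(cs,key=lambda k:k[:,0,0].mean())
def edges(c,k):
    # side-wall edge lines: fit left, right and front borders on plane z=61
    x,y,w,h=cv2.boundingRect(k); f=np.zeros(c["pixels"].shape[:2],np.uint8); cv2.drawContours(f,[k],-1,1,-1)
    p=c["pixels"].astype(float); R=p[...,0]-p[...,1:].mean(2)   # redness, for sub-pixel edges
    def cross(line):  # first half-height crossing from outside inwards
        t=max(line[:6].max(),1)/2; i=int(np.argmax(line>t)); a,b=line[i-1],line[i]; return i-1+(t-a)/(b-a)
    L,Rr,F=[],[],[]
    for v in range(y+8,y+h-4):
        L.append((x-4+cross(R[v,x-4:x+8]),v)); Rr.append((x+w+3-cross(R[v,x+w-8:x+w+4][::-1]),v))
    for u in range(x+5,x+w-5): F.append((u,y+h+3-cross(R[y+h-8:y+h+4,u][::-1])))
    return L,Rr,F
def fit(P,ax):  # robust line: coordinate(1-ax) as function of coordinate ax
    P=np.array(P); g=np.ones(len(P),bool)
    for _ in range(4):
        q=np.polyfit(P[g,ax],P[g,1-ax],1); e=abs(np.polyval(q,P[:,ax])-P[:,1-ax]); g=e<max(1.,2*np.median(e))
    return q
E
python3 - <<'E'
from h import *
c=viewer.camera("top")
for k in bins(c):
    L,R,F=edges(c,k)
    l,r,f=[fit(ray(c,P,61),a) for P,a in((L,0),(R,0),(F,1))]
    box=cv2.minAreaRect(np.float32(ray(c,k.reshape(-1,2),61)))
    xf=np.polyval(f,(np.polyval(l,ray(c,L,61)[:,0].min())+np.polyval(r,600))/2)
    ym=[(np.polyval(l,x)+np.polyval(r,x))/2 for x in(xf,xf+50)]
    print("bin sideslopes deg",np.degrees(np.arctan([l[0],r[0],-f[0]])).round(2),"front x",xf.round(1),"ymid front,centre",np.round(ym,1),"w",np.polyval(l,xf+50)-np.polyval(r,xf+50),np.round(box[0],1),np.round(box[1:][0]),box[2])
cv2.imwrite("pics/crop.png",cv2.resize(c["pixels"][140:280,215:380,::-1],None,fx=4.2,fy=4.2,interpolation=cv2.INTER_CUBIC))
E
```

```text
bin sideslopes deg [1.93 0.99 1.23] front x 630.5 ymid front,centre [74.3 75.6] w 83.01370337579732 [684.   76.1] [109.  82.] 1.3224124908447266
bin sideslopes deg [-0.4  -2.76  1.45] front x 633.1 ymid front,centre [-191.4 -192.8] w 85.22144060077014 [ 686.4 -192.6] [ 82. 109.] 89.86936950683594
```

View pics/crop.png

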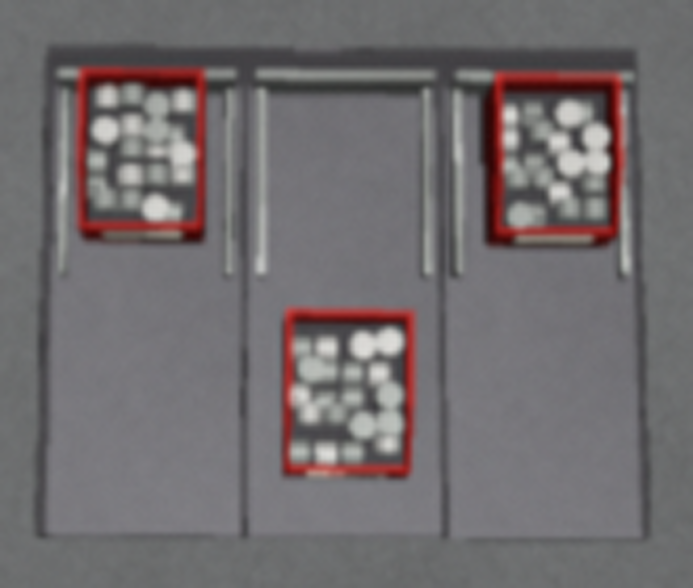

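The crop shows the middle bin at (350,392), about square to the lane. The empty lane's rails run from (261,273) to (262,90) and from (428,273) to (427,90). My contour area test dropped the middle bin because its rim is broken, so I'll use hulls instead, and measure the rails by brightness.

```bash
sed -i 's/cs=\[k for k in \(.*\) if cv2.contourArea(k)>400\]/cs=[cv2.convexHull(k) for k in \1]; cs=[k for k in cs if cv2.contourArea(k)>800]/' h.py
cat >> h.py <<'E'
def binpose(c,k):
    L,R,F=edges(c,k); l,r,f=[fit(ray(c,P,61),a) for P,a in((L,0),(R,0),(F,1))]
    box=cv2.minAreaRect(np.float32(ray(c,k.reshape(-1,2),61)))
    xf=np.polyval(f,box[0][1]); ym=[(np.polyval(l,x)+np.polyval(r,x))/2 for x in(xf,xf+50)]
    return np.r_[np.degrees(np.arctan([l[0],r[0],-f[0]])),xf,ym].round(2)
def lane(c):
    g=c["pixels"].astype(float).mean(2); out=[]
    for u0 in (277,317):
        P=[]
        for v in range(166,202):
            s=g[v,u0-4:u0+5]; s=np.clip(s-np.median(s)-12,0,None)
            if s.sum()>20: P.append((u0-4+(s*np.arange(9)).sum()/s.sum(),v))
        col=g[195:212,u0-2:u0+3].max(1); t=(col[:4].mean()+col[-4:].mean())/2; i=int(np.argmax(col<t)); ve=195+i-1+(col[i-1]-t)/(col[i-1]-col[i])
        q=fit(ray(c,P,31),0); xe=ray(c,[(u0,ve)],31)[0,0]; out.append((np.degrees(np.arctan(q[0])),xe,np.polyval(q,xe),np.polyval(q,xe+100)))
    return np.round(out,2)
E
python3 - <<'E'
from h import *
c=viewer.camera("top")
print("slopeL slopeR slopeF frontx yfront ycentre")
for k in bins(c): print(binpose(c,k))
print("rails: deg, x start, y start, y+100\n",lane(c))
s=viewer.camera("scene")
# seams of plates (z=16): darkest column near crop seams
g=c["pixels"].astype(float).mean(2)
for u0 in (273,321):
    P=[(u0-4+np.argmin(g[v,u0-4:u0+5]),v) for v in range(210,264)]; q=fit(ray(c,P,16),0); print("seam",np.degrees(np.arctan(q[0])),np.polyval(q,[550,650]))
E
```

```text
slopeL slopeR slopeF frontx yfront ycentre
[  1.94   0.99   1.23 630.45  74.3   75.58]
[ 8.0000e-02 -1.3200e+00 -1.3000e-01  4.7828e+02 -5.9590e+01 -6.0130e+01]
[-3.8000e-01 -2.8100e+00  1.4900e+00  6.3310e+02 -1.9137e+02 -1.9276e+02]
rails: deg, x start, y start, y+100
 [[   0.94  610.36   -4.27   -2.62]
 [   0.79  612.62 -112.77 -111.39]]
seam 1.1136591857348737 [5.48068353 7.4246303 ]
seam 0.20657419381785094 [-123.91202194 -123.5514804 ]
```

```bash
python3 -m inch '[[[40,17,-20,0,1.7],[40,17,-20,0,1.7],[40,17,-20,0,1.7],[40,17,-20,0,1.7],[40,17,-20,0,1.7],[40,17,-20,0,1.7],[40,17,-20,0,1.7],[40,17,-20,0,1.7],[40,17,-20,0,1.7],[40,17,-20,0,1.7],[40,17,-20,0,1.7],[40,17,-20,0,1.7]]]'
python3 -m inch '[[[40,1,-38,0,0],[40,1,-38,0,0],[40,1,-38,0,0],[40,1,-38,0,0],[40,1,-38,0,0],[40,1,-38,0,0],[40,1,-38,0,0],[40,1,-38,0,0],[40,1,-38,0,0],[40,1,-38,0,0],[40,1,-38,0,0],[40,1,-38,0,0]]]'
python3 -m inch '[[[40,0,0,-17,0],[40,0,0,-17,0],[40,0,0,-17,0],[40,0,0,-17,0],[40,0,0,-17,0],[40,0,0,-17,0],[40,0,0,-17,0],[40,0,0,-17,0],[40,0,0,-17,0],[40,0,0,-17,0],[40,0,0,-17,0],[40,0,0,0,0]]]'
python3 - <<'E'
from h import *
c=viewer.camera("scene"); cv2.imwrite("pics/s1.png",cv2.resize(c["pixels"][130:310,140:400,::-1],None,fx=3,fy=3,interpolation=cv2.INTER_CUBIC))
E
```

```text
time: 1.25
position: [430.9, 394.8, 231.4]
eef_rot: [[1.0, 0.016, 0.0], [0.016, -1.0, 0.0], [0.0, -0.0, -1.0]]
contact_force: [0.3, 0.1, -0.5]
gripper_width: 39.6
finger_force: 0.0
time: 2.25
position: [441.8, -61.8, 231.7]
eef_rot: [[1.0, 0.015, 0.001], [0.015, -1.0, 0.0], [0.001, -0.0, -1.0]]
contact_force: [1.5, 0.6, 0.2]
gripper_width: 39.8
finger_force: 0.0
time: 3.25
position: [440.3, -60.5, 41.9]
eef_rot: [[1.0, 0.014, -0.005], [0.014, -1.0, -0.001], [-0.005, 0.001, -1.0]]
contact_force: [-0.2, -0.5, -0.6]
gripper_width: 39.8
finger_force: 0.0
```

View pics/s1.png

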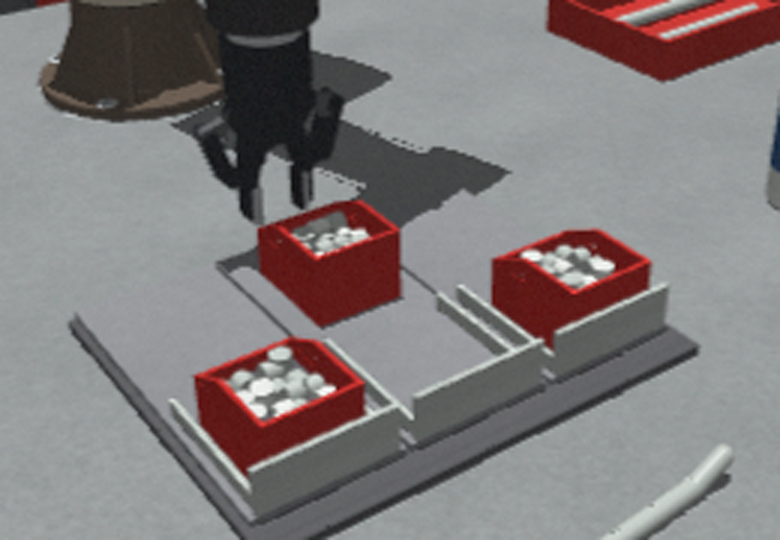

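The scene crop shows the fingers behind the bin's front wall, which they will push. The bin's back bottom corners are near crop (323,326) and (401,298), and the seams are visible at either side. I'll check the lateral offset on the plate plane.

Run:
```python
from h import *
c=viewer.camera("scene")
C=np.array([(323,326),(401,298)])/3+[140,130]
print("bin back bottom corners",ray(c,C,16))
S=np.array([(440,294),(403,267),(290,333),(222,266)])/3+[140,130]
print("seams L L R R",ray(c,S,16))
T=np.array([(322,267),(399,230)])/3+[140,130]; print("bin back top z81",ray(c,T,81))
R=np.array([(440,296),(508,352),(329,343),(404,409)])/3+[140,130]; print("rail tops z31 L near far, R near far",ray(c,R,31))
t=viewer.camera("top"); m=bins(t); print([binpose(t,k) for k in m])
cv2.imwrite("pics/top1.png",cv2.resize(t["pixels"][150:270,225:370,::-1],None,fx=5,fy=5,interpolation=cv2.INTER_CUBIC))
```

```text
bin back bottom corners [[580.06626453 -97.11294298]
 [582.71213854 -22.70207659]]
seams L L R R [[ 596.63683247    7.60387349]
 [ 543.49519022    5.57822209]
 [ 573.17796562 -123.84118075]
 [ 451.25693478 -122.92995136]]
bin back top z81 [[ 592.30513434 -101.64913708]
 [ 580.08567903  -21.75122736]]
rail tops z31 L near far, R near far [[ 617.28356114   -7.02165372]
 [ 710.29579257   -8.71528569]
 [ 621.06060298 -115.21139064]
 [ 721.53267347 -112.5081774 ]]
[array([  2.03,   0.92,   6.33, 626.01,  74.17,  75.46]), array([-3.0000e-01, -2.9700e+00,  1.1300e+00,  6.3036e+02, -1.9122e+02,
       -1.9265e+02])]
```

View pics/top1.png

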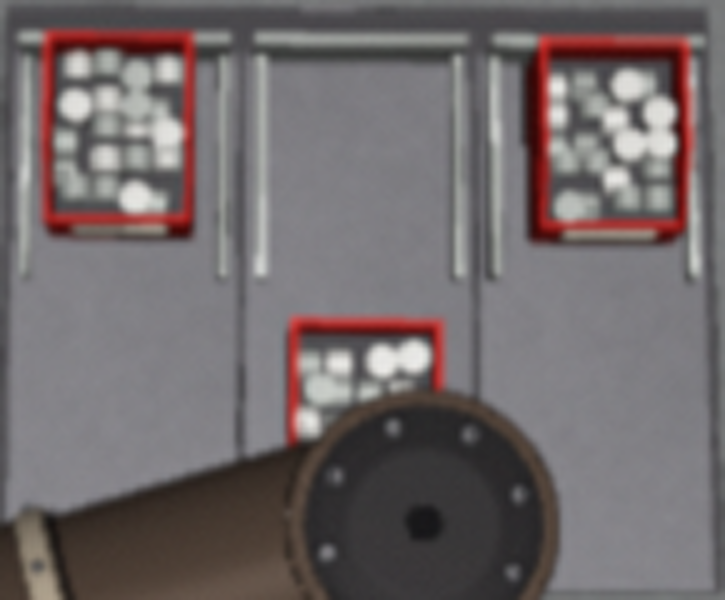

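The top view's middle bin (back corners at crop (290,320) and (442,320)) and the scene view agree. It is within about 2 mm of the centre line and about 1° askew. A two-finger push will square it, so I'll go down and push up to the rail mouth first.

```bash
python3 -m inch '[[[40,0,0,-9,0],[40,0,-1,-9,0],[40,5,0,0,0],[40,5,0,0,0],[40,4,0,0,0],[40,4,0.1,0,0],[40,4,0.1,0,0],[40,4,0.1,0,0],[40,4,0.1,0,0],[40,4,0.1,0,0],[40,4,0.1,0,0],[40,4,0.1,0,0]]]'
python3 -m inch '[[[40,4,0.1,0,0],[40,4,0.1,0,0],[40,3,0,0,0],[40,0,0,0,0]]]'
python3 - <<'E'
from h import *
c=viewer.camera("scene"); t=viewer.camera("top")
a=cv2.resize(c["pixels"][190:280,210:350,::-1],None,fx=5,fy=5,interpolation=cv2.INTER_CUBIC); cv2.imwrite("pics/s2.png",a)
# back rim of the bin in the top view (z=81): red row ends
m=red(t); ys,xs=np.nonzero(m[205-25:260,270:325]); print(ys.min()+180)
v=ys.min()+181; u=np.nonzero(m[v,270:325])[0]+270; print(u.min(),u.max(),ray(t,[(u.min()-.5,v),(u.max()+.5,v)],81))
E
```

```text
time: 4.4
position: [481.5, -61.1, 25.9]
eef_rot: [[1.0, 0.013, -0.005], [0.013, -1.0, -0.001], [-0.005, 0.001, -1.0]]
contact_force: [-8.1, -0.7, 6.6]
gripper_width: 40.1
finger_force: 4.2
time: 4.73
position: [494.4, -60.5, 25.9]
eef_rot: [[1.0, 0.014, -0.002], [0.014, -1.0, -0.0], [-0.002, 0.0, -1.0]]
contact_force: [-2.5, -0.8, -0.5]
gripper_width: 39.9
finger_force: 1.4
204
283 293 [[600.87537795 -18.33657856]
 [601.45730143 -47.3078316 ]]
```

View pics/s2.png

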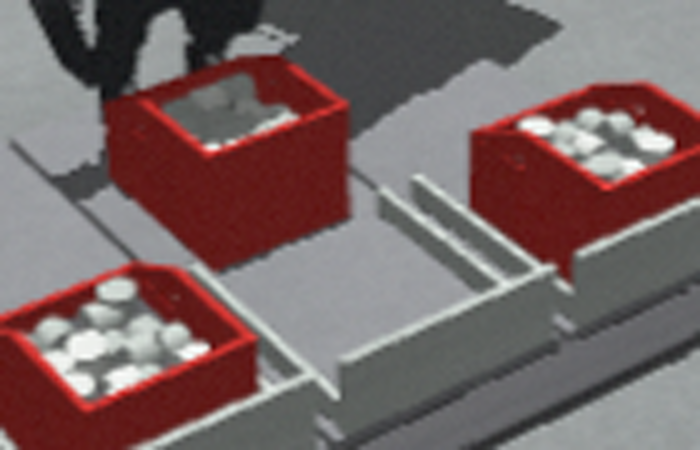

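The crop shows the bin at the rail mouth, with back bottom corners at about (218,270) and (350,216). The left rail's near end is at (380,192) to (380,215), and the right rail's near end is hidden behind bin_b at (192,266).

Run:
```python
from h import *
c=viewer.camera("scene"); t=viewer.camera("top")
C=np.array([(218,270),(350,216)])/5+[210,190]; print("back bottom",ray(c,C,16))
S=np.array([(379,190),(360,176),(130,254),(40,165)])/5+[210,190]; print("seams",ray(c,S,16))
p=t["pixels"].astype(float); R=p[...,0]-p[...,1:].mean(2)
P=[[],[]]
for v in range(205,216):
    for j,seq in enumerate((range(274,300),range(325,297,-1))):
        s=np.array([R[v,u] for u in seq]); i=int(np.argmax(s>25)); f=i-1+(25-s[i-1])/(s[i]-s[i-1]); P[j].append((seq[0]+(f if j==0 else -f),v))
a,b=[ray(t,q,76) for q in P]
print(np.c_[a,b].round(1)[::3]); print("mid",(a[:,1].mean()+b[:,1].mean())/2,"at x",a[:,0].mean(),"w",(a-b)[:,1].mean())
B=[]
for u in range(286,310):
    s=R[197:212,u]; i=int(np.argmax(s>25)); B.append((u,197+i-1+(25-s[i-1])/(s[i]-s[i-1])))
q=fit(ray(t,B,81),1); print("back wall yaw",-np.degrees(np.arctan(q[0])),"x",np.polyval(q,-60)); print(lane(t))
```

```text
back bottom [[607.23416465 -96.78538443]
 [606.05070546 -19.35232569]]
seams [[ 595.37369717    5.80648172]
 [ 579.25994568    5.24976232]
 [ 571.52552923 -124.75059229]
 [ 475.9061083  -123.95750214]]
[[ 601.7  -15.6  604.1 -135.6]
 [ 593.7  -15.8  596.  -130.2]
 [ 585.6  -16.   587.7 -119.2]
 [ 578.   -36.8  581.2 -195.8]]
mid nan at x 588.2140615040666 w nan
back wall yaw 48.590117992044064 x 636.9645699979459
[[   0.97  610.41   -4.28   -2.58]
 [   0.85  622.47 -112.7  -111.22]]<stdin>:9: RuntimeWarning: divide by zero encountered in scalar divide
```

Both views put the bin about 1–3 mm left of centre, leaving roughly 10 mm of clearance. I'll push on straight along world x, which drifts it slightly right in lane terms.

```bash
python3 -m inch '[[[40,4,0,0,0],[40,5,0,0,0],[40,5,0,0,0],[40,5,0,0,0],[40,5,0,0,0],[40,5,0,0,0],[40,5,0,0,0],[40,5,0,0,0],[40,5,0,0,0],[40,5,0,0,0],[40,3,0,0,0],[40,0,0,0,0]]]'
python3 - <<'E'
from h import *
c=viewer.camera("scene"); t=viewer.camera("top")
a=cv2.resize(c["pixels"][190:280,220:340,::-1],None,fx=5,fy=5,interpolation=cv2.INTER_CUBIC)
b=cv2.resize(t["pixels"][150:240,265:330,::-1],None,fx=5,fy=5,interpolation=cv2.INTER_CUBIC)[:,:200*2-75]
cv2.imwrite("pics/s3.png",cv2.resize(np.hstack([a,b]),None,fx=.85,fy=.85)); 
cv2.imwrite("pics/s3.png",np.hstack([a[:, :470],b]))
E
```

```text
time: 5.93
position: [548.3, -60.2, 26.4]
eef_rot: [[1.0, 0.014, 0.001], [0.014, -1.0, -0.0], [0.001, 0.0, -1.0]]
contact_force: [-0.8, -0.8, 0.6]
gripper_width: 39.8
finger_force: 0.6
```

View pics/s3.png

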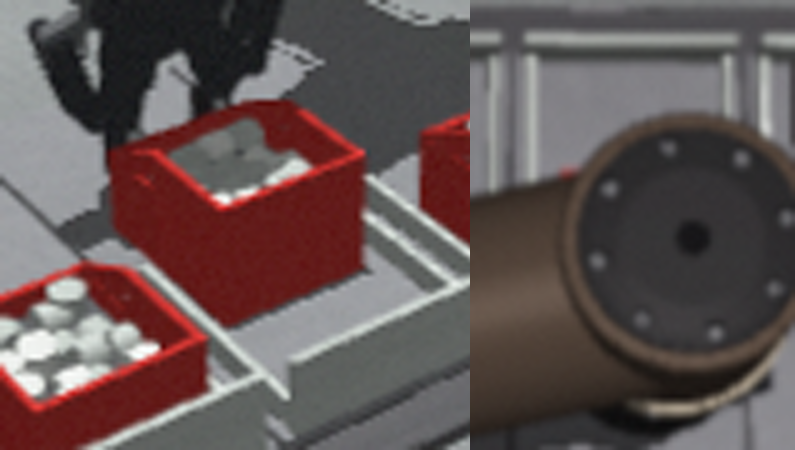

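The bin is inside the lane with plate showing on both sides. Its back bottom corners are at (230,325) and (365,270). The left rail's top line runs (365,178)–(450,285) and the right's (150,265)–(285,392).

Run:
```python
from h import *
c=viewer.camera("scene")
f=lambda P,z: ray(c,np.array(P)/5+[220,190],z).round(1)
print("bin back bottom R,L",f([(230,325),(365,270)],16).tolist())
print("bin back top R,L z81",f([(221,208),(365,151)],81).tolist())
print("rail R top centre",f([(150,265),(283,392)],31).tolist(),"stop top front edge z56", f([(290,357)],56).tolist())
print("rail L top",f([(366,208),(447,285)],31).tolist())
```

```text
bin back bottom R,L [[660.4, -95.8], [661.5, -19.7]]
bin back top R,L z81 [[658.7, -97.6], [657.6, -17.6]]
rail R top centre [[617.0, -111.9], [729.7, -113.0]] stop top front edge z56 [[737.7, -114.5]]
rail L top [[636.9, -1.4], [709.4, -7.8]]
```

The bin's middle is at y ≈ -57.7 and the lane's centre there is -57.6, so it is centred and square with about 77 mm left. I'll continue along the lane and finish slowly by force.

```bash
python3 -m inch '[[[40,5,0.1,0,0],[40,6,0.1,0,0],[40,6,0.1,0,0],[40,6,0.1,0,0],[40,6,0.1,0,0],[40,6,0.1,0,0],[40,6,0.1,0,0],[40,6,0.1,0,0],[40,6,0.1,0,0],[40,6,0.1,0,0],[40,5,0.1,0,0],[40,3,0,0,0]]]'
python3 -m inch '[[[40,1,0,0,0],[40,1,0,0,0],[40,1,0,0,0],[40,1,0,0,0]]]'
python3 -m inch '[[[40,1,0,0,0],[40,1,0,0,0],[40,1,0,0,0]]]'
```

```text
time: 7.08
position: [613.5, -59.2, 26.3]
eef_rot: [[1.0, 0.014, -0.002], [0.014, -1.0, -0.0], [-0.002, 0.0, -1.0]]
contact_force: [-7.5, 0.8, 6.2]
gripper_width: 40.2
finger_force: 4.0
time: 7.42
position: [616.9, -59.3, 26.3]
eef_rot: [[1.0, 0.014, -0.002], [0.014, -1.0, -0.0], [-0.002, 0.0, -1.0]]
contact_force: [-8.4, 0.2, 4.0]
gripper_width: 39.9
finger_force: 3.3
time: 7.67
position: [619.9, -59.3, 26.3]
eef_rot: [[1.0, 0.014, -0.002], [0.014, -1.0, -0.0], [-0.002, 0.0, -1.0]]
contact_force: [-7.0, 1.1, 4.6]
gripper_width: 40.1
finger_force: 3.3
```

```bash
for i in 1 2; do python3 -m inch '[[[40,1,0,0,0],[40,1,0,0,0]]]' | grep -E "posi|conta"; done
python3 -m inch '[[[40,0.5,0,0,0],[40,0.5,0,0,0]]]' | grep -E "posi|conta"
```

```text
position: [622.0, -59.3, 26.3]
contact_force: [-6.4, 0.7, 3.9]
position: [624.0, -59.3, 26.3]
contact_force: [-5.8, -0.4, 4.4]
position: [624.4, -59.3, 26.3]
contact_force: [-9.6, 1.5, 8.1]
```

```bash
for i in 1 2 3; do python3 -m inch '[[[40,0.5,0,0,0],[40,0.5,0,0,0]]]' | grep -E "posi|conta"; done
```

```text
position: [624.4, -59.3, 26.3]
contact_force: [-13.8, 1.4, 11.6]
position: [624.3, -59.3, 26.3]
contact_force: [-16.8, 3.4, 13.7]
position: [624.3, -59.3, 26.3]
contact_force: [-20.3, 5.4, 17.8]
```

The tool has stopped at 624.4 while the force climbs, so the bin is seated. Backing off straight, then up.

```bash
python3 -m inch '[[[40,-3,0,0,0],[40,-6,0,0,0],[40,-15,0,0,0],[40,-25,0,0,0],[40,-30,0,0,0],[40,-30,0,0,0],[40,-30,0,0,0],[40,0,0,20,0],[40,0,0,35,0],[40,0,0,35,0],[40,0,0,35,0],[40,0,0,35,0]]]'
python3 -m inch '[[[40,0,35,0,0],[40,0,35,0,0],[40,0,35,0,0],[40,0,35,0,0],[40,0,35,0,0],[40,0,35,0,0],[40,0,35,0,0],[40,0,35,0,0],[40,0,35,0,0],[40,0,0,0,0],[40,0,0,0,0],[40,0,0,0,0]]]'
python3 - <<'E'
from h import *
c=viewer.camera("scene"); t=viewer.camera("top")
for k in bins(t): print(binpose(t,k))
a=cv2.resize(c["pixels"][190:290,190:350,::-1],None,fx=4,fy=4,interpolation=cv2.INTER_CUBIC)[:, :]
b=cv2.resize(t["pixels"][150:215,220:380,::-1],None,fx=4,fy=3,interpolation=cv2.INTER_CUBIC)
cv2.imwrite("pics/end.png",np.vstack([a,b]))
E
```

```text
time: 9.67
position: [490.7, -58.9, 188.6]
eef_rot: [[1.0, 0.015, 0.002], [0.015, -1.0, 0.0], [0.002, -0.0, -1.0]]
contact_force: [0.6, -0.3, 0.1]
gripper_width: 40.0
finger_force: 0.0
time: 10.67
position: [490.2, 256.2, 186.2]
eef_rot: [[1.0, 0.015, 0.0], [0.015, -1.0, 0.0], [0.0, -0.0, -1.0]]
contact_force: [0.6, -0.2, -0.6]
gripper_width: 40.2
finger_force: 0.0
[  2.02   0.93   4.17 626.21  74.17  75.46]
[ 6.1000e-01 -1.3000e-01 -1.7300e+00  6.2817e+02 -5.8150e+01 -5.7940e+01]
[-2.9000e-01 -2.9900e+00  1.1200e+00  6.3037e+02 -1.9121e+02 -1.9265e+02]
```

View pics/end.png

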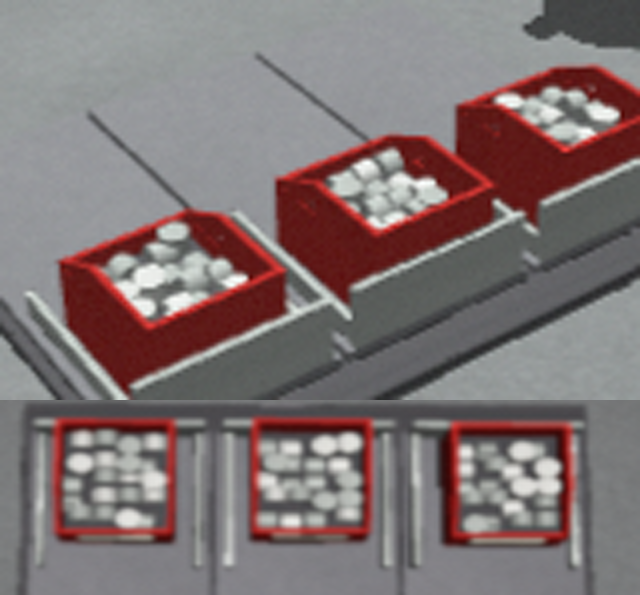

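The picture shows the middle bin against its end stop (crop (385,230) in the scene view, (311,480) in the top view). It is level with its neighbours at (115,480) and (508,483), centred and square, with the rails clear on both sides.

```bash
python3 -c "
from plant import job
print(job.hand_in())"
```

```text
the job is handed in; nothing more can be done
None
```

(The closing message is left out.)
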